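Hook the tray bracket into the slotted upright and press it down until it locks

ROBOT

A 6-joint arm with a two-finger parallel gripper is mounted at the origin on a cart in front of the work surface, level with it; the furniture and walls round the work are solid. World frame = base frame: x ahead of the robot, y to its left, z up, the work surface at z = 0. Lengths are in m, angles in rad, forces in N, time in s.
With the tool pointing down it reaches from about 0.35 to 0.775 m from the base axis. Payload 7.3 kg.
Tool frame: the origin (TCP) lies between the finger pads; the fingertips stand ahead of it and the grasp point (between the pads) lies 6 mm ahead of it (robot.tip_extent is the x of the fingertips in the tool frame, in m); x points along the fingers, z is the direction in which the jaws open and shut, and the axes are right-handed (so a half turn about x gives the same grasp; the last joint's range is limited). The gripper opens to 92 mm and grips with 3 to 60 N. Pads are 19 mm wide; open, the fingers measure 130 mm over their backs; the gripper's body (75 mm by 190 mm) begins 47 mm behind the grasp point.
Start: joints at [0.997, 0.342, 1.524, -0, 1.275, -0.146], TCP at [0.218, 0.478, 0.228] pointing down, gripper open.
Joint ranges: [-2.53, 2.53], [-0.77, 2.02], [0.04, 2.7], [-1, 4.14], [0.28, 2.66], [-3.11, 3.11]. Speed limits (rad/s): [2.57, 2.57, 3.14, 3.14, 3.14, 3.14].

INTERFACE

Orientations are given as [roll, pitch, yaw] about the fixed x, y, z axes, in that order (R = Rz(yaw) Ry(pitch) Rx(roll)).
In Python, from cell import robot gives the robot as it stands. The module is installed in compiled form; this text tells all that it offers.
- The arm moves only by the shell command python3 -m creep 'ROWS' [FORCE]. ROWS is JSON, a list of rows, each an object with "translation": the shift along the tool's x, y, z in m, a list of three; "twist": the turn, a rotation vector about the tool's x, y, z in rad, a list of three; "hand": the opening in per cent of the stroke, from 0 (shut) to 100 (fully open). A call has 1 to 5 rows; each row is the pose to reach, as a shift and turn from the pose measured when the call began, along the tool's axes at that moment; what a row does not reach only later rows make up. A row lasts 1/10 s, in which the tool goes at most 50 mm and 8.59 degrees, less where a joint would pass 70% of its speed; a pose out of reach is approached as far as the arm can. A call with a gripper value outside its range is refused whole. The fingers move at their own pace and stop on an object; FORCE is the grip in N (left out, the last holds). Time passes only in rows, so rows that repeat a pose let the fingers close. It gives the time, the measured TCP pose, the force and the opening at its end, in the units of the state.
- robot.observe(): the state, without advancing time (a new reading comes with each control period).
- robot.read_camera(name): name is "side" or "top" or "wrist"; returns the picture (420x560x3 uint8, blue, green, red); there is no depth.
- robot.calibration(name): a dict with "intrinsics" (3x3 intrinsics, pixels), "cam_to_world" (4x4, takes a point from camera to world coordinates); the wrist camera has in their place "mount" (4x4, takes a point from camera to tool coordinates, whose origin is the TCP and whose axes are the tool frame's). Camera axes: x right, y up, looking along -z (the intrinsics and any distortion apply to the point x, -y, -z); pixel columns grow to the right and rows downward; lengths in m; the calibration is good to about 2 mm. The wrist camera is an equidistant fisheye: a pixel r from the principal point sees the ray r / f radians off the axis. A picture is of the moment at which its call begins: read the wrist's pose just before it. calibration takes no time and is no camera call.
- robot.hand_in(): hands the job in, once; it reports no verdict.
The state is a dict: "time": time; "qpos": joint angles; "qvel": joint speeds; "joint_efforts": joint torques, N m; "tool_pos": TCP position; "tool_rot": TCP orientation; "contact_force": force on the tool from outside, world axes, zero at the start; "torque": the same for the moment, N m; "opening": finger opening in m.
Only numpy, scipy, OpenCV 4.12 (cv2) and the standard library are available. Lean on these libraries where they do the work, as an engineer would, in place of code of your own. Each camera call takes 0.05 s, during which the arm holds its last target. There are 200 camera calls.

TASK

Pick up the blue tray bracket, put its two hooks into the two slots near the top of the slotted upright, and press it down until it locks, so that it stays down by itself when you let go. How far down it locks differs a little each time, so feel for it, and never push with more than 20 N. Leave the orange-capped bottle, the roll of tape and the brown jar where they stand.

Things in the scene. Friction and masses are not known exactly. Their poses are not given: they have to be found in the camera images.
- bracket: Loose blue L-shaped tray bracket, about 160 g, standing on its tray. Origin: bottom centre of its back plane; +x out of the back (as the hooks point), y sideways, z up. Back plate 44 wide, 80 high, 6 mm thick (x -6 to 0), with a window at y -10..10, z 5..40. Tray ahead of it: x -6 to -80, 70 wide, 14 mm high. Total height 118 mm.
- bracket_grip (a point): Middle of the bracket's black upright grip, at bracket x -24, y 0, z 103 mm. The grip is 12 mm thick (y), 32 long (x -40 to -8), z 76 to 118; pinch it from above across the 12 mm. Axes as the bracket's.
- bracket_hooks (a point): Midway between the bracket's two steel hooks, on its back plane at z 57 mm. Hooks at y +16 and -16, each 5 mm thick in y: neck z 62 to 72, x 0 to 4.5; behind it a tail z 34 to 72, x 4.5 to 10.5, so the tail hangs 28 mm below the neck. Axes as the bracket's.
- upright: Fixed aluminium slotted upright on a grey base plate (120 x 100 x 10 mm). Origin: on the worktop under the middle of the front face, which is the plane x = 0; +x points into the upright (away from the robot), z up. Post 60 wide, 30 deep, hollow, top at z 188 mm, front sheet 3 mm thick, slippery.
- upright_slots (a point): Midway between the upright's two slots, on the front face, 150 mm above the worktop. Slots at y +16 and -16, each 9 mm wide, z 126 to 175. The hooks go in along +x with the bracket in line and its origin at z 98 mm (95 to 102 passes) until its back plane meets the face; then it slides straight down, tails behind the sheet. Axes as the upright's.
- upright_lock (a point): On the front face at the lock's middle, z 80 mm. Black lock shoe with a brass plunger (12 mm spring, 3.5 N rising to 6.5 N upward) and a steel spring catch at y 0 that snaps into the bracket's window. About 9 N of push passes the catch; 1.5 mm lower a stiff pad stops it (12 N per mm). Shoe height varies: the bracket's origin locks at z 69 to 81 mm. Unlocked, it springs up 10 mm.
- bottle_orange: Bystander: white bottle with an orange cap, 66 mm across, 139 mm high; origin at the centre of its underside.
- tape_roll: Bystander: flat roll of tan tape, 104 mm across, 25 mm high, lying flat; origin at the centre of its underside.
- amber_jar: Bystander: brown jar with a black cap, 52 mm across, 89 mm high; origin at the centre of its underside.
There are look-alikes about, which are no part of the job. Of the things shaped like the bracket, the blue one is meant.

How it is judged:
By the outcome, as a careful person would: the job done as asked, in the order asked, and still so for the second after the job is handed in, with the robot touching nothing.
It also fails if it takes over 50 s, if anything falls off the work surface, if the arm or the gripper's body presses on something with over 40 N, if the wrist force passes 120 N, or if a joint passes its speed limit or range.

## Working session

There is one attempt and no reset: what is moved stays moved. The work goes in short steps, Python scripts to look and compute and a shell command to move; the robot and the scene stay as the last step left them, time stands still between calls to the robot, and variables do not carry over. Pictures are saved under pics/ and viewed, about 8 in all and at most 12, crops included, and the job is handed in when it is done.

```bash
mkdir -p pics; python3 - <<'E'
from cell import robot
import cv2,numpy as np
s=robot.observe();print({k:np.round(v,3).tolist() for k,v in s.items()}, robot.tip_extent)
for n in("side","top","wrist"):
    cv2.imwrite(f"pics/{n}0.png",robot.read_camera(n))
    print(n,{k:np.round(v,4).tolist() for k,v in robot.calibration(n).items()})
a=[cv2.imread(f"pics/{n}0.png") for n in("side","top")]
E
```

```text
{'time': 0.0, 'qpos': [0.997, 0.343, 1.525, -0.0, 1.275, -0.146], 'qvel': [0.0, -0.001, -0.001, -0.001, 0.002, 0.001], 'joint_efforts': [-0.0, -43.126, -24.421, 0.072, 0.056, -0.0], 'tool_pos': [0.218, 0.477, 0.228], 'tool_rot': [3.013, 1.569, -2.127], 'contact_force': [-1.138, 0.121, -0.003], 'torque': [0.085, 0.015, 0.035], 'opening': 0.092} 0.025
side {'intrinsics': [[428.0477, 0.0, 280.5006], [0.0, 428.0477, 208.2509], [0.0, 0.0, 1.0]], 'cam_to_world': [[0.9998, -0.0173, -0.0115, 0.5352], [-0.0041, 0.3762, -0.9265, -1.353], [0.0204, 0.9264, 0.376, 0.5682], [0.0, 0.0, 0.0, 1.0]]}
top {'intrinsics': [[493.0621, 0.0, 279.2538], [0.0, 493.0621, 208.6204], [0.0, 0.0, 1.0]], 'cam_to_world': [[-0.4342, 0.8412, -0.3222, 0.1172], [-0.9008, -0.4091, 0.1458, -0.0573], [-0.0092, 0.3535, 0.9354, 1.3553], [0.0, 0.0, 0.0, 1.0]]}
wrist {'intrinsics': [[325.1923, 0.0, 277.5596], [0.0, 325.1923, 207.6893], [0.0, 0.0, 1.0]], 'mount': [[-0.001, 0.2996, -0.9541, -0.1554], [0.0008, 0.9541, 0.2996, 0.0826], [1.0, -0.0004, -0.0012, 0.0004], [0.0, 0.0, 0.0, 1.0]]}
```

View pics/top0.png

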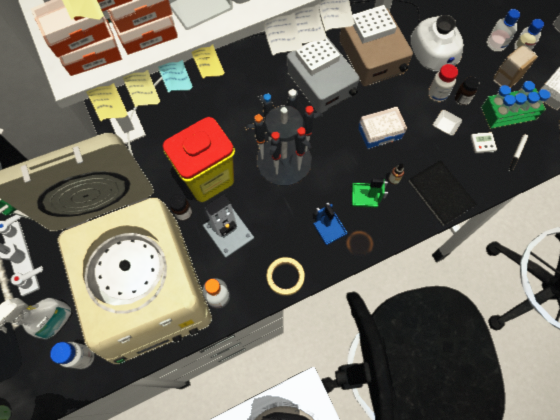

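View pics/side0.png

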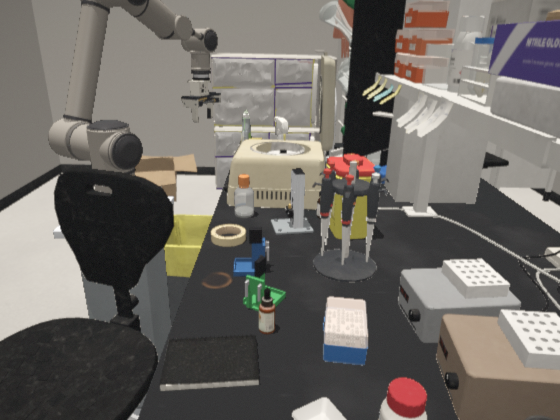

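The top view shows the blue bracket at (326,222), its green look-alike at (368,193), the upright at (227,230), tape at (286,275), bottle at (215,291) and a dark jar at (181,208). The side view puts blue at about (252,258) and green at (263,293). Blue is the one I want, so I'll check it in a close crop.

```bash
cat > h.py <<'E'
from cell import robot
import numpy as np, cv2
from scipy.spatial.transform import Rotation as R
def ray(n,u,v):
    c=robot.calibration(n);K=c["intrinsics"];T=np.array(c["cam_to_world"])
    d=T[:3,:3]@[(u-K[0][2])/K[0][0],-(v-K[1][2])/K[1][1],-1];return T[:3,3],d
def atz(n,u,v,z):
    o,d=ray(n,u,v);return o+d*(z-o[2])/d[2]
def proj(n,P):
    c=robot.calibration(n);K=np.array(c["intrinsics"]);T=np.linalg.inv(np.array(c["cam_to_world"]))
    p=np.atleast_2d(P)@T[:3,:3].T+T[:3,3];q=np.c_[p[:,0],-p[:,1],-p[:,2]]@K.T;return q[:,:2]/q[:,2:]
E
python3 - <<'E'
from h import *
for nm,u,v,z in[("brk",326,222,.0),("upr",227,230,0),("tape",286,275,.0125),("bottle",213,286,.139),("jar",181,208,.08),("green",368,193,0)]: print(nm,atz("top",u,v,z).round(3))
t=cv2.imread("pics/top0.png");s=cv2.imread("pics/side0.png")
f=lambda a,x,y,w,h,k:cv2.resize(a[y:y+h,x:x+w],None,fx=k,fy=k,interpolation=cv2.INTER_CUBIC)
im=np.zeros((600,800,3),np.uint8)
a=f(t,195,190,66,75,6);b=f(t,302,192,65,60,6);c=f(s,215,160,110,40,1)
im[:450,:396]=a;im[:360,400:790]=b
cc=f(s,225,225,50,55,4.3);im[361:361+cc.shape[0],400:400+cc.shape[1]]=cc
cc=f(s,265,165,50,70,3.4);im[361:361+cc.shape[0],620:620+cc.shape[1]]=cc
cv2.imwrite("pics/crop1.png",im)
E
```

```text
brk [ 0.487 -0.373  0.   ]
upr [ 0.591 -0.104  0.   ]
tape [ 0.394 -0.198  0.012]
bottle [ 0.423 -0.009  0.139]
jar [ 0.677 -0.012  0.08 ]
green [ 0.513 -0.527  0.   ]
```

View pics/crop1.png

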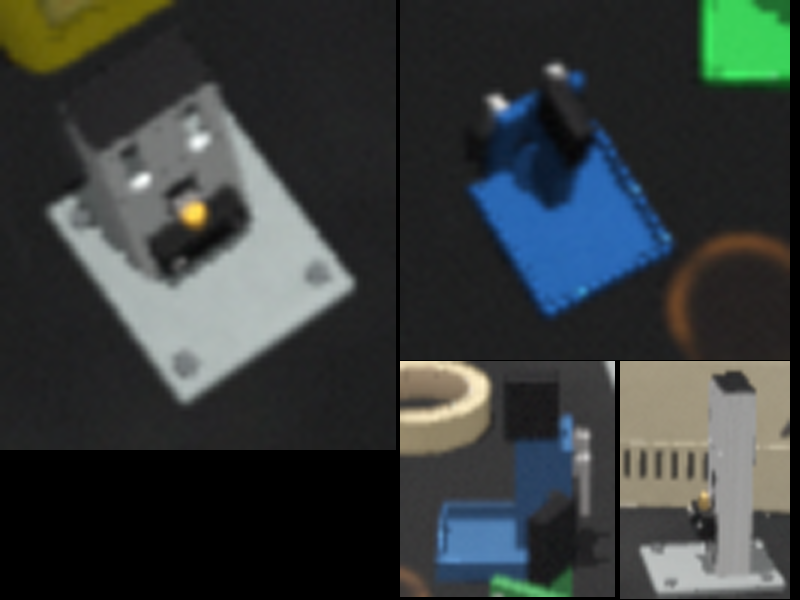

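Crop: the blue bracket stands on its tray with its hooks pointing up-left in the image, away from the robot. The upright's slots and brass plunger face the robot. I'll estimate the poses from the corners.

```bash
python3 - <<'E'
from h import *
from scipy.optimize import least_squares
def fit(pts,p0):
    def res(p):
        c,s=np.cos(p[2]),np.sin(p[2]);r=[]
        for n,u,v,q in pts:
            w=[p[0]+c*q[0]-s*q[1],p[1]+s*q[0]+c*q[1],q[2]];r+=list(proj(n,w)[0]-[u,v])
        return r
    f=least_squares(res,p0,loss='soft_l1');print(f.x.round(4),np.degrees(f.x[2]).round(1));print(np.reshape(res(f.x),(-1,2)).round(1).tolist())
B=lambda x,y:("top",302+(x-400)/6,192+y/6)
S=lambda x,y:("side",225+(x-400)/4.3,225+(y-361)/4.3)
fit([B(548,318)+((-.08,.035,0),),B(675,243)+((-.08,-.035,.007),),B(470,187)+((-.006,.035,.014),),B(553,75)+((-.008,0,.118),),B(583,160)+((-.04,0,.118),),B(495,100)+((.006,.016,.072),),B(553,68)+((.006,-.016,.072),),
 S(560,408)+((-.008,0,.097),),S(504,410)+((-.04,0,.097),)],[.5,-.36,.3])
U=lambda x,y:("top",195+x/6,190+y/6)
V=lambda x,y:("side",265+(x-620)/3.4,165+(y-361)/3.4)
fit([U(92,165)+((0,.03,.188),),U(215,88)+((0,-.03,.188),),U(137,182)+((0,.016,.126),),U(200,145)+((0,-.016,.126),),U(128,152)+((0,.016,.175),),U(188,113)+((0,-.016,.175),),V(715,380)+((0,-.03,.188),),V(722,575)+((0,-.03,.01),),V(756,385)+((.03,-.03,.188),)],[.6,-.1,.3])
for c in[(48,210),(185,403),(355,285)]: print(atz(*U(*c),.01).round(3))
E
```

```text
[ 0.5071 -0.3703  0.0848] 4.9
[[0.1, 0.1], [-0.3, -0.1], [-0.4, -0.7], [-0.6, -0.4], [0.8, -5.0], [0.1, 0.1], [0.2, -0.0], [-1.3, -1.5], [-0.9, -1.7]]
[ 0.5813 -0.1038  0.1911] 10.9
[[0.3, -0.9], [-0.6, -1.4], [0.4, 1.2], [-0.1, 0.5], [-0.5, -0.1], [-0.1, -0.7], [0.7, 2.1], [-3.2, -0.8], [-1.6, 0.3]]
[ 0.631 -0.047  0.01 ]
[ 0.515 -0.068  0.01 ]
[ 0.533 -0.164  0.01 ]
```

```bash
cat >> h.py <<'E'
def goto(x,y,z,yawdeg,show=True):
    "TCP target, tool down, tool y = -(heading yaw): print shift and twist in tool axes"
    s=robot.observe();Rt=R.from_euler('xyz',s["tool_rot"]);a=np.radians(yawdeg)
    bx=np.array([np.cos(a),np.sin(a),0]);by=np.array([-np.sin(a),np.cos(a),0]);Z=np.array([0,0,1.])
    T=R.from_matrix(np.c_[-Z,-bx,by])
    d=Rt.inv().apply(np.array([x,y,z])-s["tool_pos"]);w=(Rt.inv()*T).as_rotvec()
    print("tr",d.round(4).tolist(),"tw",w.round(4).tolist(),"deg",np.degrees(np.linalg.norm(w)).round(1))
def st():
    s=robot.observe();print({k:np.round(s[k],4).tolist() for k in("time","qpos","tool_pos","tool_rot","contact_force","opening")})
    M=R.from_euler('xyz',s["tool_rot"]).as_matrix();print("yaw",np.degrees(np.arctan2(-M[1,1],-M[0,1])).round(2)); print(M.round(3).tolist())
E
python3 - <<'E'
from h import *
st();goto(.40,.20,.26,30);goto(.46,-.10,.26,10);goto(.483,-.372,.20,5)
E
```

```text
{'time': 0.15, 'qpos': [0.997, 0.3426, 1.5248, 0.0, 1.2754, -0.146], 'tool_pos': [0.2176, 0.4775, 0.2278], 'tool_rot': [2.9829, 1.5696, -2.1573], 'contact_force': [0.8554, -0.0937, -0.2979], 'opening': 0.0923}
yaw -24.51
[[-0.001, -0.91, 0.415], [-0.001, 0.415, 0.91], [-1.0, 0.0, -0.001]]
tr [-0.032, -0.2811, -0.1768] tw [-0.9514, -0.001, -0.0007] deg 54.5
tr [-0.0318, -0.4601, -0.4249] tw [-0.6023, -0.0011, -0.0005] deg 34.5
tr [0.0285, -0.5939, -0.6628] tw [-0.5151, -0.0011, -0.0005] deg 29.5
```

```bash
python3 -m creep '[{"translation":[-0.006,-0.033,-0.03],"twist":[-0.05,0,0],"hand":60},{"translation":[-0.012,-0.066,-0.061],"twist":[-0.1,0,0],"hand":60},{"translation":[-0.018,-0.1,-0.092],"twist":[-0.15,0,0],"hand":60},{"translation":[-0.024,-0.134,-0.123],"twist":[-0.2,0,0],"hand":60},{"translation":[-0.03,-0.168,-0.155],"twist":[-0.25,0,0],"hand":60}]'
python3 -c "
from h import *
goto(.46,-.10,.26,5)"
```

```text
time: 0.65
tool_pos: [0.3064, 0.2651, 0.2581]
tool_rot: [2.766, 1.57, -2.122]
contact_force: [1.2, -0.1, 0.9]
opening: 0.0574
tr [-0.0017, -0.2149, -0.3328] tw [-0.2623, -0.0011, -0.0006] deg 15.0
```

```bash
python3 -m creep '[{"translation":[0,-0.026,-0.04],"twist":[-0.03,0,0],"hand":60},{"translation":[0,-0.052,-0.08],"twist":[-0.06,0,0],"hand":60},{"translation":[0,-0.078,-0.12],"twist":[-0.1,0,0],"hand":60},{"translation":[0,-0.104,-0.16],"twist":[-0.14,0,0],"hand":60},{"translation":[0,-0.13,-0.2],"twist":[-0.18,0,0],"hand":60}]'
python3 -c "
from h import *
goto(.44,-.22,.26,5);goto(.40,-.372,.26,5)"
```

```text
time: 1.15
tool_pos: [0.3998, 0.0436, 0.2583]
tool_rot: [2.867, 1.57, -1.839]
contact_force: [0.7, 1.5, -0.7]
opening: 0.0551
tr [-0.0014, -0.0385, -0.2638] tw [-0.0808, -0.0009, -0.0003] deg 4.6
tr [-0.0013, 0.0025, -0.4156] tw [-0.0808, -0.0009, -0.0003] deg 4.6
```

```bash
python3 -m creep '[{"translation":[0,-0.008,-0.048],"twist":[-0.02,0,0],"hand":60},{"translation":[0,-0.016,-0.096],"twist":[-0.04,0,0],"hand":60},{"translation":[0,-0.024,-0.144],"twist":[-0.06,0,0],"hand":60},{"translation":[0,-0.028,-0.19],"twist":[-0.08,0,0],"hand":60},{"translation":[0,-0.03,-0.238],"twist":[-0.08,0,0],"hand":60}]'
python3 -m creep '[{"translation":[0,-0.003,-0.048],"twist":[0,0,0],"hand":60},{"translation":[0,-0.006,-0.096],"twist":[0,0,0],"hand":60},{"translation":[0,-0.01,-0.142],"twist":[0,0,0],"hand":60},{"translation":[0,-0.012,-0.18],"twist":[0,0,0],"hand":60},{"translation":[0,-0.012,-0.18],"twist":[0,0,0],"hand":60}]'
python3 - <<'E'
from h import *
st()
cv2.imwrite("pics/w1.png",robot.read_camera("wrist"))
E
```

```text
time: 1.65
tool_pos: [0.4312, -0.1961, 0.2583]
tool_rot: [2.496, 1.57, -2.129]
contact_force: [-0.1, -0.1, 1.3]
opening: 0.0554
time: 2.15
tool_pos: [0.4582, -0.3786, 0.2567]
tool_rot: [1.896, 1.569, -2.733]
contact_force: [-0.0, 0.4, -0.4]
opening: 0.0553
{'time': 2.15, 'qpos': [-0.8187, 0.4536, 1.2726, -0.0016, 1.416, -2.4721], 'tool_pos': [0.4582, -0.3786, 0.2567], 'tool_rot': [1.8965, 1.5691, -2.7331], 'contact_force': [-0.0459, 0.354, -0.404], 'opening': 0.0553}
yaw 4.74
[[-0.002, -0.997, -0.083], [-0.001, -0.083, 0.997], [-1.0, 0.002, -0.001]]
```

View pics/w1.png

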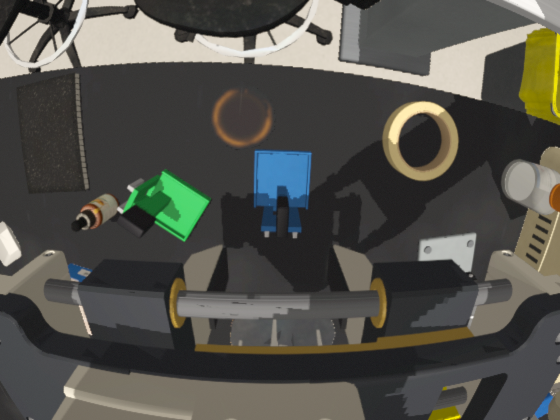

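```bash
cat >> h.py <<'E'
def wray(u,v,s=None):
    s=s or robot.observe();c=robot.calibration("wrist");K=np.array(c["intrinsics"]);M=np.array(c["mount"])
    a=np.array([u-K[0,2],v-K[1,2]]);r=np.hypot(*a);t=r/K[0,0];a=a/max(r,1e-9)*np.sin(t)
    d=np.array([a[0],-a[1],-np.cos(t)]);Rt=R.from_euler('xyz',s["tool_rot"])
    return Rt.apply(M[:3,3])+s["tool_pos"],Rt.apply(M[:3,:3]@d)
def watz(u,v,z,s=None):
    o,d=wray(u,v,s);return o+d*(z-o[2])/d[2]
def wproj(P,s=None):
    s=s or robot.observe();c=robot.calibration("wrist");K=np.array(c["intrinsics"]);M=np.array(c["mount"])
    Rt=R.from_euler('xyz',s["tool_rot"]);p=(Rt.inv().apply(np.atleast_2d(P)-s["tool_pos"])-M[:3,3])@M[:3,:3]
    x,y,z=p[:,0],-p[:,1],-p[:,2];h=np.hypot(x,y);t=np.arctan2(h,z)*K[0,0]
    return np.c_[K[0,2]+x/h*t,K[1,2]+y/h*t]
def W(p,q):
    c,s=np.cos(p[2]),np.sin(p[2]);return [p[0]+c*q[0]-s*q[1],p[1]+s*q[0]+c*q[1],q[2]+(p[3] if len(p)>3 else 0)]
E
python3 - <<'E'
from h import *
from scipy.optimize import least_squares
pts=[(255.5,151,(-.08,-.035,.014)),(311,152.5,(-.08,.035,.014)),(267,236,(.0105,-.016,.072)),(297,236,(.0105,.016,.072)),(255,206,(-.006,-.035,.014)),(309.5,208,(-.006,.035,.014))]
f=least_squares(lambda p:np.ravel([wproj(W(p,q))[0]-[u,v] for u,v,q in pts]),[.5,-.37,.08],loss='soft_l1')
print(f.x.round(4),np.degrees(f.x[2]),f.fun.round(1));p=f.x
print("grip",wproj([W(p,(-.04,0,.118)),W(p,(-.008,0,.118))]).round(0).tolist())
g=W(p,(-.024,0,.103));print(g);goto(g[0],g[1],.109,np.degrees(p[2]))
im=cv2.imread("pics/w1.png")[130:260,230:340];cv2.imwrite("pics/w1c.png",cv2.resize(im,None,fx=5,fy=4.5,interpolation=cv2.INTER_CUBIC))
E
```

```text
[ 0.5057 -0.3649  0.0615] 3.5250332420916792 [-0.4 -1.6  0.9 -1.7  1.2  0.4 -0.6  0.9 -0.3  0.9 -0.4  0.1]
grip [[285.0, 206.0], [284.0, 237.0]]
[np.float64(0.4817234640918154), np.float64(-0.36636572978868803), 0.103]
tr [0.1479, -0.0245, 0.0075] tw [0.0224, 0.0011, -0.0016] deg 1.3
```

View pics/w1c.png

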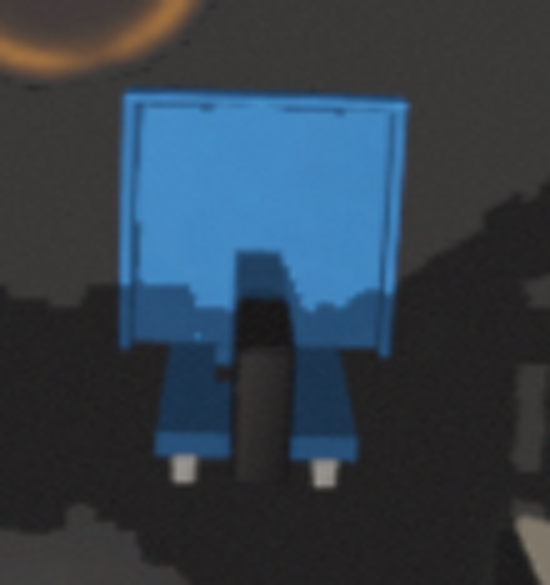

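The crop shows the bracket standing clean, with hook tips at about (266.6,237) and (295,238) and the grip top running from (283,207) to (282,237). I'll refit with these.

```bash
python3 - <<'E'
from h import *
from scipy.optimize import least_squares
pts=[(255.2,150.4,(-.08,-.035,.014)),(311.2,152.7,(-.08,.035,.014)),(261,231.1,(0,-.022,.08)),(301.4,232.2,(0,.022,.08)),(266.6,237.3,(.0105,-.016,.072)),(294.8,238,(.0105,.016,.072)),(283,206.7,(-.04,0,.118)),(282.4,236.7,(-.008,0,.118))]
f=least_squares(lambda p:np.ravel([wproj(W(p,q))[0]-[u,v] for u,v,q in pts]),[.5,-.37,.08],loss='soft_l1')
print(f.x.round(4),np.degrees(f.x[2]),f.fun.round(1));p=f.x
g=W(p,(-.024,0,.103));print(g);goto(g[0],g[1],.109,np.degrees(p[2]))
E
```

```text
[ 0.5069 -0.3664  0.0482] 2.7588413490013015 [-0.5 -0.4  0.2 -0.6  0.2 -0.2 -0.2 -0.   0.1 -0.2  0.1 -0.   0.4  0.3
 -0.4  1.5]
[np.float64(0.48294994271078956), np.float64(-0.36755313610291346), 0.103]
tr [0.1479, -0.0257, 0.0063] tw [0.0358, 0.0011, -0.0017] deg 2.1
```

```bash
python3 -m creep '[{"translation":[0.03,-0.0255,0.006],"twist":[0.036,0.001,-0.002],"hand":60},{"translation":[0.065,-0.0255,0.006],"twist":[0.036,0.001,-0.002],"hand":60},{"translation":[0.1,-0.0255,0.006],"twist":[0.036,0.001,-0.002],"hand":60},{"translation":[0.13,-0.0255,0.006],"twist":[0.036,0.001,-0.002],"hand":60},{"translation":[0.13,-0.0255,0.006],"twist":[0.036,0.001,-0.002],"hand":60}]'
python3 -c "
from h import *
goto(.483,-.3675,.109,2.8)"
```

```text
time: 2.7
tool_pos: [0.4809, -0.3644, 0.1229]
tool_rot: [0.686, 1.562, 2.306]
contact_force: [-1.4, 0.7, 0.0]
opening: 0.055
tr [0.0139, -0.002, -0.0033] tw [0.0003, 0.0072, -0.0059] deg 0.5
```

```bash
python3 -m creep '[{"translation":[0.008,-0.002,-0.003],"twist":[0,0.007,-0.006],"hand":60},{"translation":[0.014,-0.002,-0.003],"twist":[0,0.007,-0.006],"hand":60},{"translation":[0.014,-0.002,-0.003],"twist":[0,0.007,-0.006],"hand":30},{"translation":[0.014,-0.002,-0.003],"twist":[0,0.007,-0.006],"hand":0},{"translation":[0.014,-0.002,-0.003],"twist":[0,0.007,-0.006],"hand":0}]' 20
python3 -m creep '[{"translation":[0,0,0],"twist":[0,0,0],"hand":0},{"translation":[0,0,0],"twist":[0,0,0],"hand":0},{"translation":[0,0,0],"twist":[0,0,0],"hand":0},{"translation":[-0.02,0,0],"twist":[0,0,0],"hand":0},{"translation":[-0.02,0,0],"twist":[0,0,0],"hand":0}]' 50
python3 -c "
from h import *
st()"
```

```text
time: 3.2
tool_pos: [0.4833, -0.3675, 0.1098]
tool_rot: [-2.267, 1.569, -0.647]
contact_force: [-0.3, 0.4, 0.2]
opening: 0.0356
time: 3.7
tool_pos: [0.4842, -0.3684, 0.1317]
tool_rot: [-2.351, 1.565, -0.731]
contact_force: [1.1, 0.2, -1.7]
opening: 0.0114
{'time': 3.7, 'qpos': [-0.7764, 0.5754, 1.4219, 0.0003, 1.1387, -2.3964], 'tool_pos': [0.4842, -0.3684, 0.1317], 'tool_rot': [-2.3513, 1.5653, -0.7314], 'contact_force': [1.0739, 0.1786, -1.728], 'opening': 0.0114}
yaw 2.81
[[0.004, -0.999, -0.049], [-0.004, -0.049, 0.999], [-1.0, -0.004, -0.004]]
```

```bash
python3 -m creep '[{"translation":[-0.03,0,0.02],"twist":[0,0,0],"hand":0},{"translation":[-0.065,0,0.05],"twist":[0.02,0,0],"hand":0},{"translation":[-0.085,0,0.09],"twist":[0.05,0,0],"hand":0},{"translation":[-0.085,0,0.135],"twist":[0.09,0,0],"hand":0},{"translation":[-0.085,0,0.17],"twist":[0.12,0,0],"hand":0}]'
python3 -c "
from h import *
goto(.50,-.12,.215,10.7)"
```

```text
time: 4.2
tool_pos: [0.4751, -0.1962, 0.2161]
tool_rot: [-2.125, 1.565, -0.626]
contact_force: [0.7, -0.2, -2.2]
opening: 0.0114
tr [0.001, -0.0193, 0.0778] tw [-0.2591, -0.0037, 0.0046] deg 14.8
```

```bash
python3 -m creep '[{"translation":[0,-0.005,0.03],"twist":[-0.07,-0.001,0.001],"hand":0},{"translation":[0,-0.01,0.055],"twist":[-0.14,-0.002,0.002],"hand":0},{"translation":[0,-0.019,0.078],"twist":[-0.2,-0.004,0.004],"hand":0},{"translation":[0,-0.019,0.078],"twist":[-0.26,-0.004,0.004],"hand":0},{"translation":[0,-0.019,0.078],"twist":[-0.26,-0.004,0.004],"hand":0}]'
python3 - <<'E'
from h import *
st()
w=robot.read_camera("wrist");t=robot.read_camera("top")
cv2.imwrite("pics/w2.png",w);cv2.imwrite("pics/t2.png",t)
p=wproj([.5813,-.1038,.15])[0];q=wproj([.5,-.12,.21])[0];print(p,q)
a=cv2.resize(w[180:420,170:390],None,fx=2.4,fy=2.4,interpolation=cv2.INTER_CUBIC)
b=cv2.resize(t[185:260,190:240],None,fx=5,fy=5,interpolation=cv2.INTER_CUBIC)
im=np.zeros((600,800,3),np.uint8);im[:576,:528]=a;im[:375,540:790]=b;cv2.imwrite("pics/c2.png",im)
E
```

```text
time: 4.7
tool_pos: [0.4996, -0.119, 0.2153]
tool_rot: [0.16, 1.57, 1.92]
contact_force: [1.0, -0.0, -2.1]
opening: 0.0116
{'time': 4.7, 'qpos': [-0.3833, 0.3325, 1.5759, 0.0004, 1.2336, -2.144], 'tool_pos': [0.4996, -0.119, 0.2153], 'tool_rot': [0.1597, 1.5703, 1.9202], 'contact_force': [0.9635, -0.0309, -2.0701], 'opening': 0.0116}
yaw 10.87
[[-0.0, -0.982, -0.189], [0.001, -0.189, 0.982], [-1.0, 0.0, 0.001]]
[276.61552261 317.77729236] [274.77049697 262.96538045]
```

View pics/c2.png

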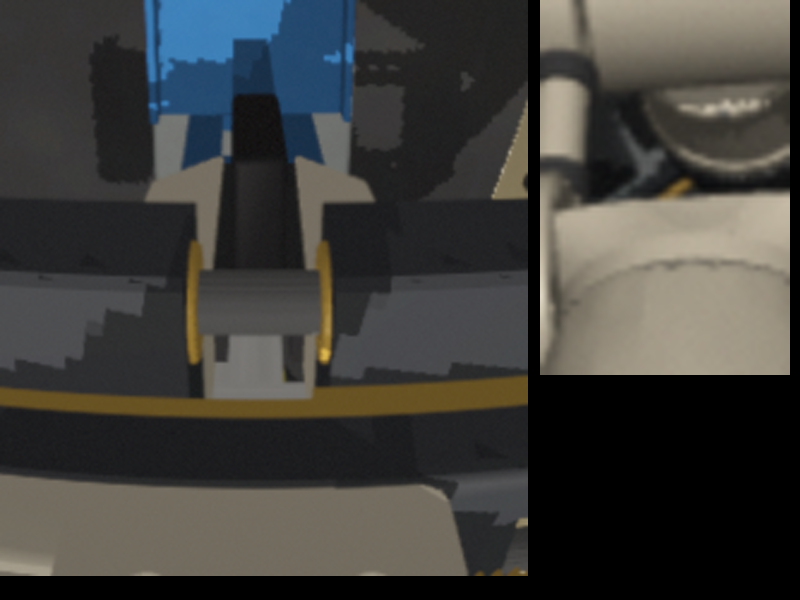

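The gripper hides the slots in the wrist view, and the arm hides them in the top view. I'll back off and turn the tool half round so the wrist camera stands between the hand and the upright.

```bash
python3 -m creep '[{"translation":[0,0.025,0],"twist":[0.14,0,0],"hand":0},{"translation":[0,0.051,0],"twist":[0.28,0,0],"hand":0},{"translation":[0,0.051,0],"twist":[0.42,0,0],"hand":0},{"translation":[0,0.051,0],"twist":[0.56,0,0],"hand":0},{"translation":[0,0.051,0],"twist":[0.7,0,0],"hand":0}]'
for i in 1 2 3; do python3 -m creep '[{"translation":[0,0,0],"twist":[0.15,0,0],"hand":0},{"translation":[0,0,0],"twist":[0.3,0,0],"hand":0},{"translation":[0,0,0],"twist":[0.45,0,0],"hand":0},{"translation":[0,0,0],"twist":[0.6,0,0],"hand":0},{"translation":[0,0,0],"twist":[0.75,0,0],"hand":0}]' | sed -n 1,3p; done
python3 -c "
from h import *
st();goto(.45,-.129,.215,-169.1)"
```

```text
time: 5.3
tool_pos: [0.4489, -0.13, 0.2154]
tool_rot: [0.43, 1.57, 1.478]
contact_force: [-0.3, -0.5, -1.5]
opening: 0.0113
time: 5.8
tool_pos: [0.4486, -0.1306, 0.2152]
tool_rot: [1.684, 1.57, 1.982]
time: 6.3
tool_pos: [0.4483, -0.1312, 0.215]
tool_rot: [2.669, 1.57, 2.217]
time: 6.8
tool_pos: [0.448, -0.1318, 0.2148]
tool_rot: [-2.546, 1.57, 2.535]
{'time': 6.8, 'qpos': [-0.4505, 0.2489, 1.6967, 0.0001, 1.1967, 0.7515], 'tool_pos': [0.448, -0.1318, 0.2148], 'tool_rot': [-2.5461, 1.5701, 2.5349], 'contact_force': [0.2695, -0.1808, -1.77], 'opening': 0.0111}
yaw -158.87
[[-0.001, 0.933, 0.36], [0.0, 0.36, -0.933], [-1.0, -0.0, -0.001]]
tr [-0.0002, 0.0029, -0.0019] tw [0.1785, -0.0005, 0.0004] deg 10.2
```

```bash
python3 -m creep '[{"translation":[0,0.003,-0.002],"twist":[0.1,0,0],"hand":0},{"translation":[0,0.003,-0.002],"twist":[0.18,0,0],"hand":0},{"translation":[0,0.003,-0.002],"twist":[0.18,0,0],"hand":0}]'
python3 - <<'E'
from h import *
st()
w=robot.read_camera("wrist");cv2.imwrite("pics/w3.png",w)
p=[.5813,-.1038,np.radians(10.9)]
print(wproj([W(p,q) for q in [(0,.016,.175),(0,-.016,.175),(0,.016,.126),(0,-.016,.126)]]).round(1).tolist())
cv2.imwrite("pics/c3.png",cv2.resize(w[0:180,160:400],(800,600),interpolation=cv2.INTER_CUBIC))
E
```

```text
time: 7.1
tool_pos: [0.4498, -0.1294, 0.2146]
tool_rot: [-2.247, 1.57, 2.651]
contact_force: [0.8, 0.6, -1.0]
opening: 0.0116
{'time': 7.1, 'qpos': [-0.444, 0.2512, 1.6942, 0.0, 1.1971, 0.9409], 'tool_pos': [0.4498, -0.1294, 0.2146], 'tool_rot': [-2.247, 1.5699, 2.6513], 'contact_force': [0.7688, 0.6033, -1.0262], 'opening': 0.0116}
yaw -169.35
[[-0.001, 0.983, 0.185], [0.0, 0.185, -0.983], [-1.0, -0.001, -0.001]]
[[251.9, 22.4], [306.2, 22.4], [257.1, 39.1], [300.6, 39.1]]
```

View pics/c3.png

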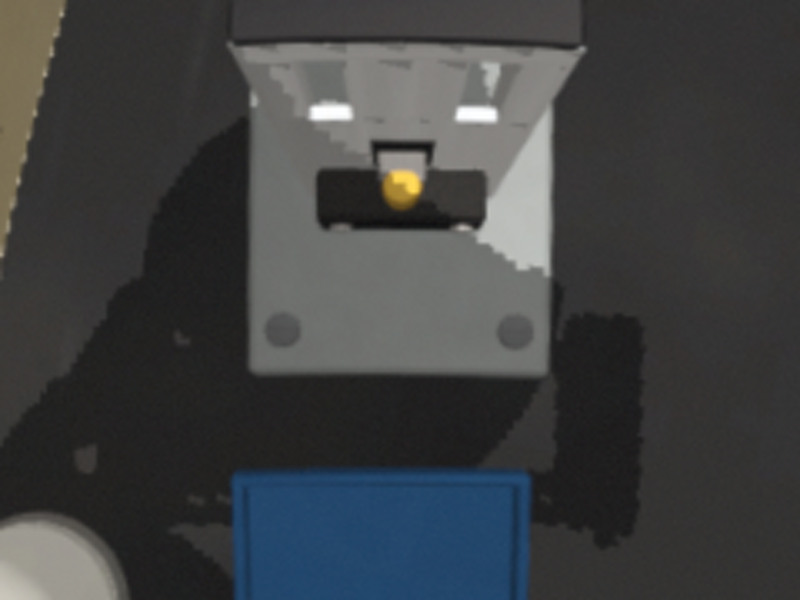

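The crop clearly shows both slots (bright sills at (331,112) and (477,114) in the crop), the front top edge, the plate's front corners at (250,374) and (550,374), and the held tray's far corners at (233,472) and (530,472). I'll fit the upright and the held bracket from this same image.

```bash
python3 - <<'E'
from h import *
from scipy.optimize import least_squares
s=robot.observe()
c=lambda x,y:(160+x/3.3333,y/3.3333)
pts=[(c(229,42),(0,.03,.188)),(c(585,48),(0,-.03,.188)),(c(310,121),(0,.0205,.126)),(c(353,120),(0,.0115,.126)),(c(456,123),(0,-.0115,.126)),(c(498,122),(0,-.0205,.126))]
def res(p):
    r=[wproj(W(p[:3],q),s)[0]-u for u,q in pts]
    for u,y in((c(250,374),.05),(c(550,374),-.05)): r.append(wproj(W(p[:3],(p[3],y,.01)),s)[0]-u)
    return np.ravel(r)
f=least_squares(res,[.58,-.104,.19,-.06],loss='soft_l1');p=f.x
print("upr",p.round(4),np.degrees(p[2]).round(2));print(f.fun.reshape(-1,2).round(1).tolist())
# bracket: tray far corners, height from TCP
bz=s["tool_pos"][2]-.1095
L=watz(*c(233,472),bz+.014,s);Rr=watz(*c(530,472),bz+.014,s)
mid=(L+Rr)/2;d=L-Rr;print("width",np.linalg.norm(d[:2]),"L",L,"R",Rr)
# tray end as seen: bracket y axis from left(image)= bracket -y side
yaw=np.arctan2(*( (Rr-L)[[1,0]]))-np.pi/2
M=R.from_euler('xyz',s["tool_rot"]);print("bracket yaw",np.degrees(yaw),"mid in tool",M.inv().apply(mid-s["tool_pos"]).round(4))
E
```

```text
upr [ 0.5839 -0.1051  0.1847 -0.0587] 10.58
[[-0.4, 0.9], [0.8, 0.1], [0.4, -0.2], [-0.3, -0.1], [0.1, -0.7], [-0.3, -0.1], [-0.7, -0.3], [0.4, 0.3]]
width 0.06902258560263197 L [ 0.497261   -0.081324    0.11912661] R [ 0.51017624 -0.14912749  0.11912661]
bracket yaw -169.21546630889935 mid in tool [ 0.0955  0.0556 -0.0037]
```

```bash
python3 -m creep '[{"translation":[0,0,0],"twist":[0,0,0],"hand":0},{"translation":[0,0,0],"twist":[0,0,0],"hand":0},{"translation":[0,0,0],"twist":[0,0,0],"hand":0}]'
python3 - <<'E'
from h import *
st();s=robot.observe()
M=R.from_euler('xyz',s["tool_rot"])
print("tray mid expected px, if centred:",wproj(s["tool_pos"]+M.apply([.0955,.0556,0]),s), wproj(s["tool_pos"]+M.apply([.0955,.0556,.035]),s),wproj(s["tool_pos"]+M.apply([.0955,.0556,-.035]),s))
w=robot.read_camera("wrist");cv2.imwrite("pics/w4.png",w);st()
a=cv2.imread("pics/w3.png");print(cv2.phaseCorrelate(np.float32(a[:,:,1]),np.float32(w[:,:,1])),cv2.phaseCorrelate(np.float32(a[:120,:,1]),np.float32(w[:120,:,1])))
E
```

```text
time: 7.45
tool_pos: [0.4498, -0.1294, 0.2146]
tool_rot: [-2.296, 1.57, 2.605]
contact_force: [-0.4, 0.6, -2.2]
opening: 0.0116
{'time': 7.45, 'qpos': [-0.4441, 0.2511, 1.6942, 0.0001, 1.1972, 0.9377], 'tool_pos': [0.4498, -0.1294, 0.2146], 'tool_rot': [-2.2961, 1.5699, 2.6052], 'contact_force': [-0.3907, 0.6396, -2.1508], 'opening': 0.0116}
yaw -169.18
[[-0.001, 0.982, 0.188], [0.0, 0.188, -0.982], [-1.0, -0.001, -0.001]]
tray mid expected px, if centred: [[279.15505516 141.1971892 ]] [[324.29873457 141.68835632]] [[233.95671147 141.55526439]]
{'time': 7.5, 'qpos': [-0.4441, 0.251, 1.6942, 0.0001, 1.1972, 0.9378], 'tool_pos': [0.4498, -0.1294, 0.2146], 'tool_rot': [-2.3301, 1.57, 2.5712], 'contact_force': [-0.0195, -0.1184, -1.6891], 'opening': 0.0116}
yaw -169.18
[[-0.001, 0.982, 0.188], [0.0, 0.188, -0.982], [-1.0, -0.001, -0.001]]
((-0.09572572433785353, -0.11785472672761443), 0.9840651915519817) ((0.36199065259125973, -0.042744825066755254), 0.9631887707445357)
```

```bash
python3 - <<'E'
from h import *
np.set_printoptions(precision=5,suppress=True)
c=robot.calibration("wrist");print(c);s=robot.observe();M=R.from_euler('xyz',s["tool_rot"])
print(s["tool_pos"],s["tool_rot"])
P=s["tool_pos"]+M.apply([.0955,.0556,0]);m=np.array(c["mount"])
print((M.inv().apply(P-s["tool_pos"])-m[:3,3])@m[:3,:3])
print(M.inv().apply(P-s["tool_pos"]), m[:3,:3].T@m[:3,:3])
E
```

```text
{'intrinsics': array([[325.19226,   0.     , 277.55957],
       [  0.     , 325.19226, 207.68925],
       [  0.     ,   0.     ,   1.     ]]), 'mount': array([[ 0.00062,  0.29838, -0.95445, -0.15539],
       [ 0.00077,  0.95445,  0.29838,  0.0804 ],
       [ 1.     , -0.00092,  0.00036, -0.00109],
       [ 0.     ,  0.     ,  0.     ,  1.     ]])}
[ 0.44984 -0.12937  0.21464] [-2.33014  1.57     2.57117]
[ 0.00123  0.05119 -0.24686]
[0.0955 0.0556 0.    ] [[ 1. -0. -0.]
 [-0.  1. -0.]
 [-0. -0.  1.]]
```

The calibration reading itself varies, so I'll check whether it can be averaged.

```bash
python3 - <<'E'
from h import *
np.set_printoptions(precision=5,suppress=True)
A=np.array([robot.calibration("wrist")["mount"] for _ in range(40)])
print(A.std(0),A.mean(0),sep="\n")
B=np.array([robot.calibration("top")["cam_to_world"] for _ in range(40)]);print(B.std(0)[:3,3],B.mean(0))
E
python3 -c "
from h import *
print(np.array(robot.calibration('wrist')['mount'])[:3,3])"
```

```text
[[0. 0. 0. 0.]
 [0. 0. 0. 0.]
 [0. 0. 0. 0.]
 [0. 0. 0. 0.]]
[[ 0.00062  0.29838 -0.95445 -0.15539]
 [ 0.00077  0.95445  0.29838  0.0804 ]
 [ 1.      -0.00092  0.00036 -0.00109]
 [ 0.       0.       0.       1.     ]]
[0. 0. 0.] [[-0.43422  0.84121 -0.32222  0.11716]
 [-0.90076 -0.40913  0.14577 -0.05727]
 [-0.00921  0.35354  0.93537  1.35533]
 [ 0.       0.       0.       1.     ]]
[-0.15538638  0.08039732 -0.00109165]
```

```bash
python3 - <<'E'
from h import *
w=cv2.imread("pics/w4.png");sd=robot.read_camera("side");cv2.imwrite("pics/s4.png",sd)
im=np.zeros((600,800,3),np.uint8)
a=cv2.resize(w[130:280,220:330],None,fx=4,fy=4,interpolation=cv2.INTER_CUBIC);im[:,:440]=a
b=cv2.resize(sd[150:250,225:315],None,fx=4,fy=4,interpolation=cv2.INTER_CUBIC);im[:400,440:800]=b
cv2.imwrite("pics/c4.png",im)
E
```

View pics/c4.png

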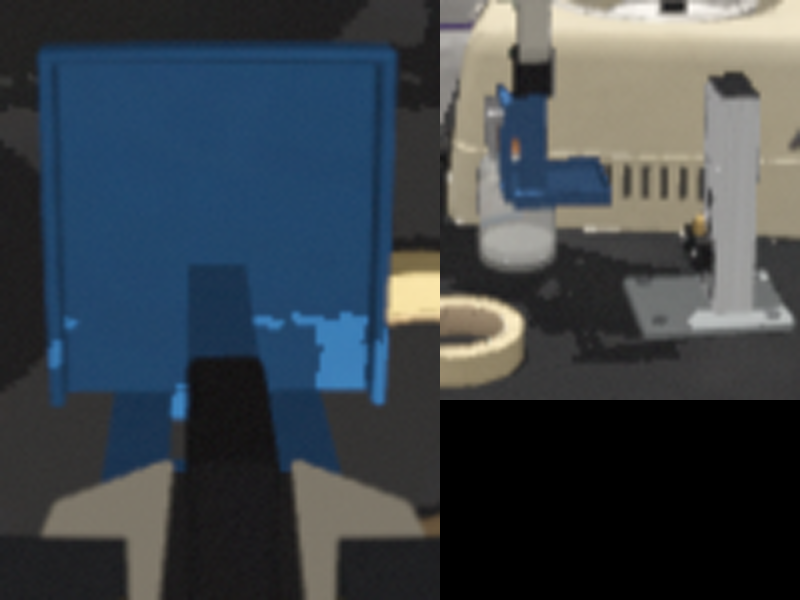

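Picture: the held bracket's centre line drifts left with depth. Fingers and grip sit at u≈278, the grip foot at ≈276.3 and the tray at ≈274.5, while the upright's vertical lines fit well. So the bracket hangs with about 1.5° of roll. I'll fit its full pose in the camera, relative to the upright.

```bash
python3 - <<'E'
from h import *
from scipy.optimize import least_squares
s=robot.observe();M=R.from_euler('xyz',s["tool_rot"]);c=lambda x,y:(220+x/4,130+y/4)
# bracket axes in tool: bx=-y, by=z, bz=-x ; pose in tool: R0*rot(roll,pitch,yaw)
R0=R.from_matrix(np.c_[[0,-1,0],[0,0,1],[-1,0,0]])
def P(p,q):
    # pivot at grip mid; p: lat(y), fwd(x), roll,pitch,yaw
    v=R.from_rotvec(p[2:5]).apply(np.array(q)-[-.024,0,.103])+[p[1],p[0],0]
    return s["tool_pos"]+M.apply(R0.apply(v)+[.0065,0,0])
full=[(40,45,(-.08,-.035,.014)),(396,45,(-.08,.035,.014)),(50,403,(-.006,-.035,.014)),(385,403,(-.006,.035,.014))]
lat=[(225,358,(-.04,0,.078)),(232,462,(-.04,0,.118))]
def res(p):
    r=[]
    for x,y,q in full: r+=list(wproj(P(p,q),s)[0]-c(x,y))
    for x,y,q in lat: r.append(wproj(P(p,q),s)[0][0]-c(x,y)[0])
    return np.array(r)
f=least_squares(lambda p:np.r_[res(p)],[0,0,0,0,0]);p=f.x
print("lat,fwd mm",(p[:2]*1e3).round(2),"rpy deg",np.degrees(p[2:]).round(2));print(f.fun.round(1))
J=np.linalg.inv(f.jac.T@f.jac);print("sd per .5px",.5*np.sqrt(np.diag(J))*[1e3,1e3,57,57,57])
print("grip top/bottom rows",wproj([P(p,(-.04,0,.118)),P(p,(-.04,0,.076)),P(p,(-.006,0,.07))],s).round(0).tolist())
np.save("bp.npy",p)
h=P(p,(0,0,.057));print("hooks mid world",h, "in tool",M.inv().apply(h-s["tool_pos"]))
o=P(p,(0,0,0));print("origin z rel tcp",o[2]-s["tool_pos"][2])
E
```

```text
lat,fwd mm [-1.37 -2.76] rpy deg [-1.49 -1.85 -0.23]
[-0.3 -0.2  0.4 -0.1 -0.3  0.4  0.2  0.1 -0.  -0. ]
sd per .5px [0.1961265  2.38309931 0.16352721 1.49744934 0.22926452]
grip top/bottom rows [[278.0, 237.0], [276.0, 213.0], [276.0, 259.0]]
hooks mid world [ 0.4269941  -0.13096158  0.16295001] in tool [ 0.05168299 -0.02271143 -0.00265926]
origin z rel tcp -0.10861594113421658
```

```bash
cat >> h.py <<'E'
def goal(along,lat,zo,yaw=10.7,roll=-.026,U=(.5842,-.1064)):
    "bracket back plane `along` m before the face, lateral offset, origin height zo"
    s=robot.observe();Rt=R.from_euler('xyz',s["tool_rot"]);a=np.radians(yaw)
    bx=np.array([np.cos(a),np.sin(a),0]);by=np.array([-np.sin(a),np.cos(a),0]);Z=np.array([0,0,1.])
    T=R.from_matrix(np.c_[-Z,-bx,by])*R.from_rotvec([0,roll,0])
    t=np.array([U[0],U[1],zo+.1092])-bx*(along+.024)+by*lat
    print("tr",Rt.inv().apply(t-s["tool_pos"]).round(4).tolist(),"tw",(Rt.inv()*T).as_rotvec().round(4).tolist())
E
python3 - <<'E'
from h import *
from scipy.optimize import least_squares
s=robot.observe();c=lambda x,y:(160+x/3.3333+.36,y/3.3333)
pts=[(c(229,42),(0,.03,.188)),(c(585,48),(0,-.03,.188)),(c(310,121),(0,.0205,.126)),(c(353,120),(0,.0115,.126)),(c(456,123),(0,-.0115,.126)),(c(498,122),(0,-.0205,.126))]
def res(p):
    r=[wproj(W(p[:3],q),s)[0]-u for u,q in pts]
    for u,y in((c(250,374),.05),(c(550,374),-.05)): r.append(wproj(W(p[:3],(p[3],y,.01)),s)[0]-u)
    return np.ravel(r)
f=least_squares(res,[.58,-.104,.19,-.06],loss='soft_l1');print(f.x.round(4),np.degrees(f.x[2]))
E
for i in 1 2 3 4; do python3 -m creep '[{"translation":[0,0,0],"twist":[-0.14,0,0],"hand":0},{"translation":[0,0,0],"twist":[-0.28,0,0],"hand":0},{"translation":[0,0,0],"twist":[-0.42,0,0],"hand":0},{"translation":[0,0,0],"twist":[-0.56,0,0],"hand":0},{"translation":[0,0,0],"twist":[-0.7,0,0],"hand":0}]' | sed -n 1,2p; done
python3 -c "
from h import *
st();goal(.05,0,.098)"
```

```text
[ 0.584  -0.1054  0.1859 -0.0587] 10.652431671076792
time: 8.05
tool_pos: [0.4499, -0.1293, 0.2146]
time: 8.55
tool_pos: [0.4499, -0.1293, 0.2146]
time: 9.05
tool_pos: [0.4499, -0.1292, 0.2147]
time: 9.55
tool_pos: [0.4499, -0.1292, 0.2147]
{'time': 9.55, 'qpos': [-0.4436, 0.251, 1.6941, 0.0002, 1.1971, -1.8862], 'tool_pos': [0.4499, -0.1292, 0.2147], 'tool_rot': [1.0273, 1.5701, 2.4698], 'contact_force': [-0.3452, -0.1011, -1.9092], 'opening': 0.0112}
yaw -7.35
[[-0.001, -0.992, 0.128], [0.0, 0.128, 0.992], [-1.0, 0.001, 0.0]]
tr [0.0074, -0.0599, 0.0168] tw [-0.3151, -0.0254, 0.0036]
```

```bash
python3 -m creep '[{"translation":[0.002,-0.01,0.003],"twist":[-0.13,-0.01,0.002],"hand":0},{"translation":[0.004,-0.02,0.007],"twist":[-0.26,-0.02,0.003],"hand":0},{"translation":[0.006,-0.04,0.013],"twist":[-0.315,-0.025,0.004],"hand":0},{"translation":[0.0074,-0.06,0.0168],"twist":[-0.315,-0.025,0.004],"hand":0},{"translation":[0.0074,-0.06,0.0168],"twist":[-0.315,-0.025,0.004],"hand":0}]'
python3 -m creep '[{"translation":[0,0,0],"twist":[0,0,0],"hand":0},{"translation":[0,0,0],"twist":[0,0,0],"hand":0}]'
python3 - <<'E'
from h import *
st();goal(.05,0,.098,U=(.5843,-.1067))
w=robot.read_camera("wrist");t=robot.read_camera("side");cv2.imwrite("pics/w5.png",w);cv2.imwrite("pics/s5.png",t)
im=np.zeros((600,800,3),np.uint8)
a=cv2.resize(w[160:310,220:320],None,fx=4,fy=4,interpolation=cv2.INTER_CUBIC);im[:,:400]=a
b=cv2.resize(t[130:250,240:320],None,fx=5,fy=5,interpolation=cv2.INTER_CUBIC);im[:,400:800]=b
cv2.imwrite("pics/c5.png",im)
E
```

```text
time: 10.05
tool_pos: [0.5133, -0.1201, 0.2068]
tool_rot: [-0.016, 1.545, 1.742]
contact_force: [-1.6, 0.8, -1.8]
opening: 0.0113
time: 10.25
tool_pos: [0.5129, -0.12, 0.2067]
tool_rot: [0.005, 1.545, 1.764]
contact_force: [-0.0, 0.3, -2.1]
opening: 0.0115
{'time': 10.25, 'qpos': [-0.3886, 0.3697, 1.5452, 0.0227, 1.2409, -2.1547], 'tool_pos': [0.5129, -0.12, 0.2067], 'tool_rot': [0.005, 1.5451, 1.7636], 'contact_force': [-0.0489, 0.2976, -2.0891], 'opening': 0.0115}
yaw 10.76
[[-0.005, -0.982, -0.187], [0.025, -0.187, 0.982], [-1.0, 0.0, 0.026]]
tr [-0.0005, 0.0013, -0.0001] tw [0.001, -0.0003, -0.0002]
```

View pics/c5.png

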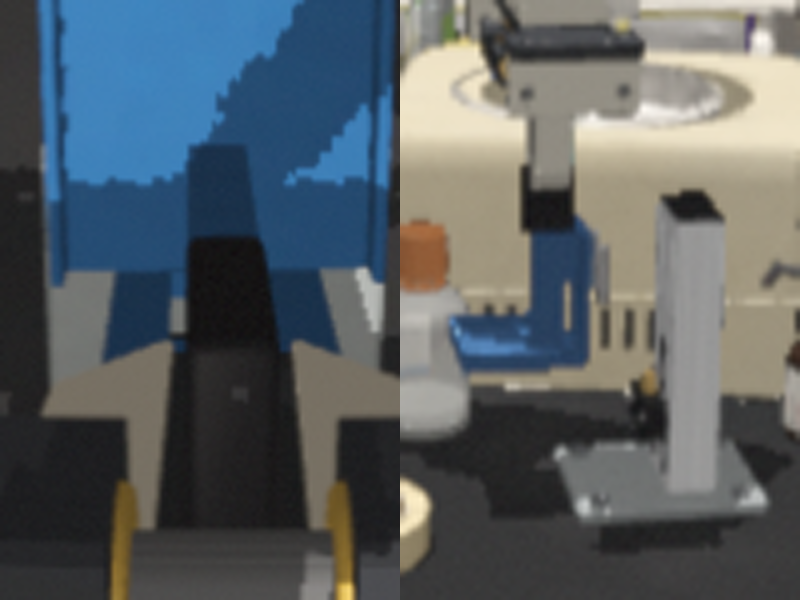

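Side view: the hooks (600,245–300 in the crop) face the slots, and the bracket is level and clear of the bottle. I'll check the height against the projection.

```bash
python3 - <<'E'
from h import *
s=robot.observe();a=np.radians(10.7);o=s["tool_pos"]+.024*np.array([np.cos(a),np.sin(a),0]);
p=[o[0],o[1],a,s["tool_pos"][2]-.1092]
u=[.5843,-.1067,a]
sc=lambda P:((proj("side",P)-[240,130])*5+[400,0]).round(0).tolist()
print("bracket bottom corner",sc(W(p,(0,-.022,0))),"plate top",sc(W(p,(0,-.022,.08))),"tray far bottom",sc(W(p,(-.08,-.035,0))),"hook tip",sc(W(p,(.0105,-.016,.034))),sc(W(p,(.0105,-.016,.072))))
print("post front top",sc(W(u,(0,-.03,.188))),"bottom",sc(W(u,(0,-.03,.01))),"back top",sc(W(u,(.03,-.03,.188))))
E
```

```text
bracket bottom corner [[587.0, 356.0]] plate top [[590.0, 231.0]] tray far bottom [[459.0, 371.0]] hook tip [[603.0, 299.0]] [[605.0, 240.0]]
post front top [[673.0, 215.0]] bottom [[664.0, 488.0]] back top [[722.0, 213.0]]
```

```bash
python3 -m creep '[{"translation":[0,-0.01,0],"twist":[0,0,0],"hand":0},{"translation":[0,-0.02,0],"twist":[0,0,0],"hand":0},{"translation":[0,-0.028,0],"twist":[0,0,0],"hand":0},{"translation":[0,-0.033,0],"twist":[0,0,0],"hand":0},{"translation":[0,-0.033,0],"twist":[0,0,0],"hand":0}]'
for i in 1; do python3 -m creep '[{"translation":[0,-0.002,0],"twist":[0,0,0],"hand":0},{"translation":[0,-0.004,0],"twist":[0,0,0],"hand":0},{"translation":[0,-0.006,0],"twist":[0,0,0],"hand":0},{"translation":[0,-0.006,0],"twist":[0,0,0],"hand":0}]';done
python3 -c "
from h import *
goal(0,0,.098,U=(.5843,-.1067))"
```

```text
time: 10.85
tool_pos: [0.5459, -0.1138, 0.2066]
tool_rot: [-0.005, 1.545, 1.754]
contact_force: [0.8, 0.3, -2.2]
opening: 0.0116
time: 11.25
tool_pos: [0.552, -0.1126, 0.2067]
tool_rot: [-0.012, 1.545, 1.747]
contact_force: [-0.1, 0.1, -0.8]
opening: 0.0113
tr [-0.0005, -0.0089, -0.0002] tw [0.0013, -0.0005, 0.0003]
```

```bash
python3 -m creep '[{"translation":[0,-0.0015,0],"twist":[0,0,0],"hand":0},{"translation":[0,-0.003,0],"twist":[0,0,0],"hand":0},{"translation":[0,-0.003,0],"twist":[0,0,0],"hand":0}]'
python3 -m creep '[{"translation":[0,-0.0015,0],"twist":[0,0,0],"hand":0},{"translation":[0,-0.003,0],"twist":[0,0,0],"hand":0},{"translation":[0,-0.003,0],"twist":[0,0,0],"hand":0}]'
```

```text
time: 11.55
tool_pos: [0.5551, -0.1121, 0.2067]
tool_rot: [-0.018, 1.545, 1.741]
contact_force: [-0.8, 0.3, -2.2]
opening: 0.0113
time: 11.85
tool_pos: [0.5582, -0.1115, 0.2067]
tool_rot: [-0.021, 1.545, 1.738]
contact_force: [-0.3, -0.1, -1.4]
opening: 0.0115
```

Along is now about 2.6 mm with no force, so the tails look to be in. I'll continue to face contact.

```bash
python3 -m creep '[{"translation":[0,-0.001,0],"twist":[0,0,0],"hand":0},{"translation":[0,-0.002,0],"twist":[0,0,0],"hand":0},{"translation":[0,-0.002,0],"twist":[0,0,0],"hand":0}]'
python3 -m creep '[{"translation":[0,-0.001,0],"twist":[0,0,0],"hand":0},{"translation":[0,-0.002,0],"twist":[0,0,0],"hand":0},{"translation":[0,-0.002,0],"twist":[0,0,0],"hand":0}]'
python3 -c "
from h import *
st()"
```

```text
time: 12.15
tool_pos: [0.5603, -0.1111, 0.2066]
tool_rot: [-0.021, 1.545, 1.738]
contact_force: [-0.7, -0.6, -2.0]
opening: 0.0116
time: 12.45
tool_pos: [0.5618, -0.1107, 0.2065]
tool_rot: [0.029, 1.545, 1.788]
contact_force: [-2.8, -0.6, -0.8]
opening: 0.0115
{'time': 12.45, 'qpos': [-0.3406, 0.4525, 1.4144, 0.0227, 1.2883, -2.1061], 'tool_pos': [0.5618, -0.1107, 0.2065], 'tool_rot': [0.0293, 1.5451, 1.7883], 'contact_force': [-2.8209, -0.6107, -0.8428], 'opening': 0.0115}
yaw 10.78
[[-0.006, -0.982, -0.187], [0.025, -0.187, 0.982], [-1.0, 0.001, 0.026]]
```

Contact comes 1 mm past the predicted face, so the tails are inside. Next I slide down, straight along world −z.

```bash
python3 -m creep '[{"translation":[0.002,0,0],"twist":[0,0,0],"hand":0},{"translation":[0.004,0,0],"twist":[0,0,0],"hand":0},{"translation":[0.004,0,0],"twist":[0,0,0],"hand":0}]'
python3 -m creep '[{"translation":[0.002,0,0],"twist":[0,0,0],"hand":0},{"translation":[0.004,0,0],"twist":[0,0,0],"hand":0},{"translation":[0.004,0,0],"twist":[0,0,0],"hand":0}]'
python3 -c "
from h import *
st();goal(0,0,.09,U=(.5843,-.1067))"
```

```text
time: 12.75
tool_pos: [0.5617, -0.1106, 0.2021]
tool_rot: [0.044, 1.545, 1.803]
contact_force: [-0.2, -0.2, -1.6]
opening: 0.0111
time: 13.05
tool_pos: [0.5617, -0.1104, 0.1977]
tool_rot: [0.049, 1.544, 1.807]
contact_force: [-0.2, -0.5, -2.0]
opening: 0.0116
{'time': 13.05, 'qpos': [-0.3403, 0.4598, 1.4279, 0.0231, 1.2684, -2.1063], 'tool_pos': [0.5617, -0.1104, 0.1977], 'tool_rot': [0.0485, 1.5445, 1.8074], 'contact_force': [-0.1933, -0.4562, -2.0127], 'opening': 0.0116}
yaw 10.78
[[-0.006, -0.982, -0.187], [0.026, -0.187, 0.982], [-1.0, 0.001, 0.026]]
tr [-0.0015, 0.0011, -0.0005] tw [0.0014, 0.0003, -0.0013]
```

```bash
for i in 1 2 3; do python3 -m creep '[{"translation":[0.001,0,0],"twist":[0,0,0],"hand":0},{"translation":[0.002,0,0],"twist":[0,0,0],"hand":0},{"translation":[0.002,0,0],"twist":[0,0,0],"hand":0}]' | grep -E "pos|force"; done
```

```text
tool_pos: [0.5616, -0.1103, 0.1955]
contact_force: [-1.2, -0.2, -2.9]
tool_pos: [0.5616, -0.1103, 0.1935]
contact_force: [-2.0, -0.3, -0.6]
tool_pos: [0.5615, -0.1103, 0.1914]
contact_force: [-2.3, -1.3, -0.9]
```

```bash
for i in 1 2 3; do python3 -m creep '[{"translation":[0.001,0,0],"twist":[0,0,0],"hand":0},{"translation":[0.002,0,0],"twist":[0,0,0],"hand":0},{"translation":[0.002,0,0],"twist":[0,0,0],"hand":0}]' | grep -E "time|pos|force"; done
```

```text
time: 14.25
tool_pos: [0.5614, -0.1102, 0.1893]
contact_force: [-0.4, -0.1, -0.7]
time: 14.55
tool_pos: [0.5615, -0.1102, 0.1875]
contact_force: [-2.5, -0.2, 3.1]
time: 14.85
tool_pos: [0.5615, -0.1102, 0.1854]
contact_force: [-3.2, 0.6, 2.5]
```

```bash
for i in 1 2 3; do python3 -m creep '[{"translation":[0.001,0,0],"twist":[0,0,0],"hand":0},{"translation":[0.001,0,0],"twist":[0,0,0],"hand":0}]' | grep -E "time|pos|force"; done
```

```text
time: 15.05
tool_pos: [0.5615, -0.1102, 0.1844]
contact_force: [-2.9, -0.3, 3.1]
time: 15.25
tool_pos: [0.5614, -0.1101, 0.1832]
contact_force: [-2.2, -1.3, 4.2]
time: 15.45
tool_pos: [0.5614, -0.1101, 0.182]
contact_force: [-2.0, -0.4, 3.3]
```

```bash
for i in 1 2 3 4; do python3 -m creep '[{"translation":[0.0008,0,0],"twist":[0,0,0],"hand":0},{"translation":[0.0008,0,0],"twist":[0,0,0],"hand":0}]' | grep -E "time|pos|force"; done
```

```text
time: 15.65
tool_pos: [0.5614, -0.1101, 0.1811]
contact_force: [-2.8, -0.5, 3.4]
time: 15.85
tool_pos: [0.5614, -0.1101, 0.1803]
contact_force: [-2.2, -0.4, 4.7]
time: 16.05
tool_pos: [0.5614, -0.11, 0.1794]
contact_force: [-1.4, 0.4, 3.4]
time: 16.25
tool_pos: [0.5616, -0.11, 0.1786]
contact_force: [-2.6, 0.5, 4.5]
```

```bash
for i in 1 2 3 4; do python3 -m creep '[{"translation":[0.0006,0,0],"twist":[0,0,0],"hand":0},{"translation":[0.0006,0,0],"twist":[0,0,0],"hand":0}]' | grep -E "time|pos|force"; done
```

```text
time: 16.45
tool_pos: [0.5616, -0.11, 0.1779]
contact_force: [-1.8, -0.7, 4.6]
time: 16.65
tool_pos: [0.5617, -0.1099, 0.1773]
contact_force: [-1.8, -0.4, 4.4]
time: 16.85
tool_pos: [0.5617, -0.11, 0.177]
contact_force: [-2.7, -0.5, 6.5]
time: 17.05
tool_pos: [0.5618, -0.1102, 0.1768]
contact_force: [-2.7, -0.4, 8.0]
```

```bash
for i in 1 2; do python3 -m creep '[{"translation":[0.0005,0,0],"twist":[0,0,0],"hand":0},{"translation":[0.0005,0,0],"twist":[0,0,0],"hand":0}]' | grep -E "time|pos|force"; done
```

```text
time: 17.25
tool_pos: [0.5618, -0.1102, 0.1768]
contact_force: [-2.7, -0.6, 8.4]
time: 17.45
tool_pos: [0.5618, -0.1102, 0.1768]
contact_force: [-3.2, -0.4, 7.0]
```

```bash
for x in 1; do python3 -m creep '[{"translation":[0.0005,0,0],"twist":[0,0,0],"hand":0},{"translation":[0.0009,0,0],"twist":[0,0,0],"hand":0}]' | grep -E "time|pos|force"; done
python3 -m creep '[{"translation":[0.0011,0,0],"twist":[0,0,0],"hand":0}]' | grep -E "time|pos|force|open"
```

```text
time: 17.65
tool_pos: [0.5618, -0.1102, 0.1766]
contact_force: [-5.1, -0.8, 10.3]
time: 17.75
tool_pos: [0.5618, -0.1103, 0.1764]
contact_force: [-4.9, -0.4, 11.7]
opening: 0.0115
```

```bash
python3 -m creep '[{"translation":[0.0013,0,0],"twist":[0,0,0],"hand":0}]' | grep -E "time|pos|force|open"
python3 -m creep '[{"translation":[0.0013,0,0],"twist":[0,0,0],"hand":0}]' | grep -E "time|pos|force|open"
```

```text
time: 17.85
tool_pos: [0.5619, -0.1104, 0.1763]
contact_force: [-5.3, -0.5, 12.9]
opening: 0.0115
time: 17.95
tool_pos: [0.5619, -0.1104, 0.1763]
contact_force: [-5.9, 0.3, 13.9]
opening: 0.0115
```

```bash
for i in 1 2 3 4 5; do python3 -m creep '[{"translation":[-0.0008,0,0],"twist":[0,0,0],"hand":0},{"translation":[-0.0008,0,0],"twist":[0,0,0],"hand":0}]' | grep -E "time|pos|force"; done
```

```text
time: 18.15
tool_pos: [0.5617, -0.1102, 0.1775]
contact_force: [-2.6, 0.4, 4.6]
time: 18.35
tool_pos: [0.5616, -0.1101, 0.1783]
contact_force: [-2.5, -1.0, 3.9]
time: 18.55
tool_pos: [0.5616, -0.1101, 0.1788]
contact_force: [-1.4, 1.2, 2.5]
time: 18.75
tool_pos: [0.5615, -0.11, 0.1791]
contact_force: [-1.7, 0.6, -0.7]
time: 18.95
tool_pos: [0.5614, -0.1099, 0.1792]
contact_force: [-0.3, -0.0, -4.2]
```

On the way up the force falls from +4 to −4 N at TCP z ≈ 0.179 and the bracket stops rising, so the catch is holding it. I'll relax and release.

```bash
python3 -m creep '[{"translation":[0.0004,0,0],"twist":[0,0,0],"hand":0},{"translation":[0.0004,0,0],"twist":[0,0,0],"hand":10},{"translation":[0.0004,0,0],"twist":[0,0,0],"hand":20},{"translation":[0.0004,0,0],"twist":[0,0,0],"hand":35},{"translation":[0.0004,0,0],"twist":[0,0,0],"hand":35}]'
python3 - <<'E'
from h import *
t=robot.read_camera("side");cv2.imwrite("pics/s6.png",t)
cv2.imwrite("pics/c6.png",cv2.resize(t[130:250,240:340],None,fx=5,fy=5,interpolation=cv2.INTER_CUBIC))
E
```

```text
time: 19.45
tool_pos: [0.5616, -0.1099, 0.179]
tool_rot: [-0.076, 1.546, 1.683]
contact_force: [-0.3, -0.4, -0.9]
opening: 0.0293
```

View pics/c6.png

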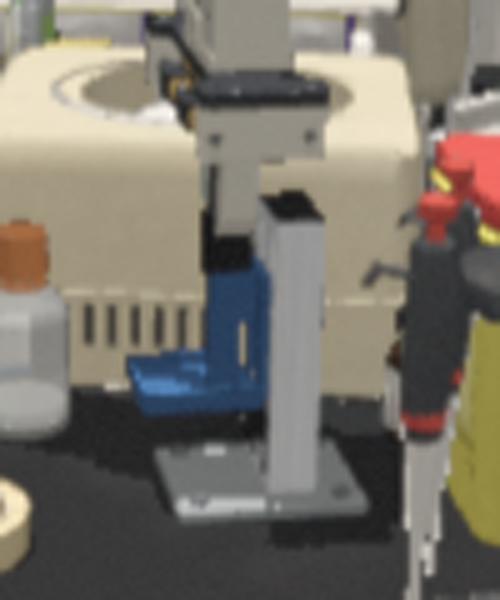

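The bracket sits against the post with its tray at about (190,385) in the crop, and it stays down with the fingers open. I'll retreat straight up, then check.

```bash
python3 -m creep '[{"translation":[-0.015,0,0],"twist":[0,0,0],"hand":35},{"translation":[-0.035,0,0],"twist":[0,0,0],"hand":35},{"translation":[-0.06,0,0],"twist":[0,0,0],"hand":35},{"translation":[-0.09,0.02,0],"twist":[0,0,0],"hand":35},{"translation":[-0.12,0.05,0],"twist":[0,0,0],"hand":35}]'
python3 -m creep '[{"translation":[-0.01,0.045,0],"twist":[0,0,0],"hand":35},{"translation":[-0.02,0.09,0],"twist":[0,0,0],"hand":35},{"translation":[-0.02,0.09,0],"twist":[0,0,0],"hand":35}]'
python3 - <<'E'
from h import *
t=robot.read_camera("side");w=robot.read_camera("top");cv2.imwrite("pics/t7.png",w);cv2.imwrite("pics/s7.png",t)
im=np.zeros((600,800,3),np.uint8)
im[:500,:400]=cv2.resize(t[120:245,200:300][:, :],None,fx=4,fy=4,interpolation=cv2.INTER_CUBIC)
im[:480,400:]=cv2.resize(w[190:310,160:260],None,fx=4,fy=4,interpolation=cv2.INTER_CUBIC)
cv2.imwrite("pics/c7.png",im)
# image change vs the moment of release, on bracket tray region
a=cv2.imread("pics/s6.png");print(cv2.phaseCorrelate(np.float32(a[195:215,262:300,0]),np.float32(t[195:215,262:300,0])))
E
```

```text
time: 20.0
tool_pos: [0.5128, -0.1221, 0.2994]
tool_rot: [-0.066, 1.546, 1.694]
contact_force: [0.9, -0.5, 0.4]
opening: 0.0319
time: 20.3
tool_pos: [0.4213, -0.14, 0.3214]
tool_rot: [-0.139, 1.548, 1.619]
contact_force: [-0.2, -0.1, 0.5]
opening: 0.0322
((-0.0399462357523106, 0.05923480743164866), 0.5769814783334732)
```

View pics/c7.png

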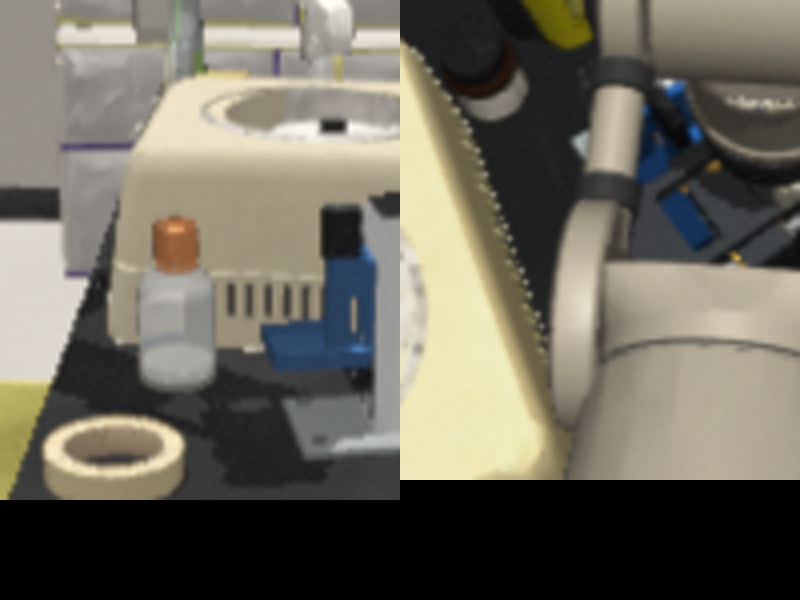

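The bracket is on the post and hasn't moved since release (0.06 px shift; an unlocked spring-up would be about 3 px). Bottle, tape and jar are standing where they were, so I'll hand in.

```bash
python3 -c "
from cell import robot
print(robot.hand_in())"
```

```text
the job is handed in; nothing more can be done
None
```

The blue bracket is hooked into both slots, pressed down and locked, and it stays down on its own with the robot clear. I handed it in at about 20.4 s of the 50 s allowed.

- **Lock:** I gripped it from above, corrected about 1.5° of roll in the grasp, and slid it down by feel. The peak push was about 15.6 N.
- **Catch check:** I felt no distinct snap, because the steps passed the catch between readings. I then pulled up: the force went from +4 N to −4 N at a tool height of 0.179 m and the bracket stopped rising, so the catch is holding. That puts the bracket's origin at roughly 70 mm, inside the 69–81 mm lock range.
- **After release:** the side camera showed the bracket unmoved, about 0.06 px against roughly 3 px for an unlocked spring-up.
- **Bystanders:** the bottle, tape and jar look upright and in place by eye in the last pictures; I did not re-measure their positions.
- **Disagreement:** the wrist camera's calibration reading changed by about 2 mm during the job, and the top and wrist cameras differed by about 3 mm on where the upright stood. I aligned bracket and slots within one image. Contact then came about 1 mm past the predicted face.

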